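# Swap the finished sample rack in the analyser's loading bay

### The job

One of the four racks in the analyser's loading bay has been pushed part-way out because it is finished: draw that one out and stand it upright in the steel tray. Then put the new rack that waits on the bench into the lane you freed, handle towards the open side like the others, and slide it fully home under the hood, level with its neighbours. Keep every rack upright, set them down rather than dropping them, and leave the other racks and the things around as they are.

Things in the scene. Friction and masses are not known exactly. Their poses are not given: they have to be found in the camera images.
- bay: Fixed rack-loading bay: four parallel lanes along its +y, from an open deck into a low hood. Origin on the bench, mid-lanes, on the line of the handles' outer faces when home; z up. Deck top 30 mm above the bench, 212 mm wide, front edge at y = -150 mm. A home rack's origin is at y = +78 mm, 1 mm off the stop wall, handle to -y. The finished one stands 40 to 60 mm further out to -y.
- hood_edge (a point): Middle of the lower front edge of the bay's hood: bay y = +80 mm, 145 mm above the bench. Beyond it (+y) the hood covers all lanes; its top is 175 mm above the bench. A rack is lifted or lowered only when its far end is clear of it; racks pass beneath it with 17 mm to spare.
- rib_noses (a point): On the deck at the line where the pointed noses of the guide ribs begin (bay y = +35 mm). Ribs between and beside the lanes, 14 mm high, leave each lane a channel 28 mm wide from y = +44 mm on. In front of the noses the deck is flat and open.
- lane_1 (a point): Fixed point on the deck in lane_1 of the bay (lane centre, bay x = -69 mm): the handle plate of a rack that is home stands over it.
- lane_2 (a point): Fixed point on the deck in lane_2 of the bay (lane centre, bay x = -23 mm): the handle plate of a rack that is home stands over it.
- lane_3 (a point): Fixed point on the deck in lane_3 of the bay (lane centre, bay x = 23 mm): the handle plate of a rack that is home stands over it.
- lane_4 (a point): Fixed point on the deck in lane_4 of the bay (lane centre, bay x = 69 mm): the handle plate of a rack that is home stands over it.
- rack_1: Grey plastic rack with five capped blood tubes, one rigid piece, 24 mm wide (x), 156 mm long (y), 98 mm high, about 0.15 kg, centre of mass near y = +8 mm. Origin: centre of its underside, z up. Handle plate at its -y end, tubes from y = -26 mm to the +y end. Stands in a bay lane at the start; any of rack_1 to rack_4, in any lane, may be the one pushed out.
- rack_1_handle (a point): On the upright handle plate of rack_1, 78 mm above its underside: a good place to pinch from above, closing along the rack's y. Plate 10 mm thick (y), 24 mm wide, top at 94 mm. Behind it 42 mm are free before the first cap: open no wider than about 45 mm. The rack hangs to one side of it: grip with 40 N or more.
- rack_2: Rack of the same shape, size and frame as rack_1; in another lane of the bay at the start.
- rack_3: Rack of the same shape, size and frame as rack_1; in another lane of the bay at the start.
- rack_4: Rack of the same shape, size and frame as rack_1; in another lane of the bay at the start.
- rack_new: Rack of the same shape, size and frame as rack_1; the new rack, standing alone on the bench at the start, handle roughly towards world -y.
- rack_2_handle (a point): The same grasp point on the handle plate of rack_2.
- rack_3_handle (a point): The same grasp point on the handle plate of rack_3.
- rack_4_handle (a point): The same grasp point on the handle plate of rack_4.
- rack_new_handle (a point): The same grasp point on the handle plate of rack_new.
- tray: Fixed shallow open tray of steel, 140 mm (its x) by 210 mm (its y) outside, walls 4 mm thick and 30 mm high, floor about 4 mm thick; the rack fits along its y. Origin: centre of its underside; z up.
- wash_bottle: Bystander: white plastic bottle 48 mm across, 110 mm high, standing. Origin: centre of its underside.
- slip_box: Bystander: small box of cover slips, 52 x 72 x 34 mm. Origin: centre of its underside.
- pipette: Bystander: hand pipette lying on the bench, about 220 mm long along its x, 24 mm thick. Origin: on the bench under its grip.
Not all that is in view belongs to the job. What is shaped like the rack_new but purple or yellow is not meant.

How it is judged:
On the way, in this order (a step that is already met when the one before it is completed fails the run):
1. the finished rack, and no other, stands upright in the tray, let go, while the other three stay home (((x of rack_1 in the frame of tray between -0.07 and 0.07 m and y of rack_1 in the frame of tray between -0.105 and 0.105 m and z of rack_1 in the frame of tray between 0.0015 and 0.009 m and angle between rack_1's own z axis and vertical below 0.06 rad and (y of rack_2 in the frame of bay above 0.072 m and distance of rack_2 from where it was at the start of the episode below 0.008 m) and (y of rack_3 in the frame of bay above 0.072 m and distance of rack_3 from where it was at the start of the episode below 0.008 m) and (y of rack_4 in the frame of bay above 0.072 m and distance of rack_4 from where it was at the start of the episode below 0.008 m)) or (x of rack_2 in the frame of tray between -0.07 and 0.07 m and y of rack_2 in the frame of tray between -0.105 and 0.105 m and z of rack_2 in the frame of tray between 0.0015 and 0.009 m and angle between rack_2's own z axis and vertical below 0.06 rad and (y of rack_1 in the frame of bay above 0.072 m and distance of rack_1 from where it was at the start of the episode below 0.008 m) and (y of rack_3 in the frame of bay above 0.072 m and distance of rack_3 from where it was at the start of the episode below 0.008 m) and (y of rack_4 in the frame of bay above 0.072 m and distance of rack_4 from where it was at the start of the episode below 0.008 m)) or (x of rack_3 in the frame of tray between -0.07 and 0.07 m and y of rack_3 in the frame of tray between -0.105 and 0.105 m and z of rack_3 in the frame of tray between 0.0015 and 0.009 m and angle between rack_3's own z axis and vertical below 0.06 rad and (y of rack_1 in the frame of bay above 0.072 m and distance of rack_1 from where it was at the start of the episode below 0.008 m) and (y of rack_2 in the frame of bay above 0.072 m and distance of rack_2 from where it was at the start of the episode below 0.008 m) and (y of rack_4 in the frame of bay above 0.072 m and distance of rack_4 from where it was at the start of the episode below 0.008 m)) or (x of rack_4 in the frame of tray between -0.07 and 0.07 m and y of rack_4 in the frame of tray between -0.105 and 0.105 m and z of rack_4 in the frame of tray between 0.0015 and 0.009 m and angle between rack_4's own z axis and vertical below 0.06 rad and (y of rack_1 in the frame of bay above 0.072 m and distance of rack_1 from where it was at the start of the episode below 0.008 m) and (y of rack_2 in the frame of bay above 0.072 m and distance of rack_2 from where it was at the start of the episode below 0.008 m) and (y of rack_3 in the frame of bay above 0.072 m and distance of rack_3 from where it was at the start of the episode below 0.008 m))) and not (contact force between the fingers and tray above 0.5 N) and contact force between the fingers and rack_1 below 0.1 N and contact force between the fingers and rack_2 below 0.1 N and contact force between the fingers and rack_3 below 0.1 N and contact force between the fingers and rack_4 below 0.1 N), for 0.2 s.
2. the new rack is home in the freed lane (x of rack_new in the frame of bay between -0.078 and 0.078 m and y of rack_new in the frame of bay above 0.072 m and y of rack_new_handle in the frame of bay below 0.02 m and z of rack_new in the frame of bay between 0.026 and 0.034 m and angle between rack_new's own z axis and vertical below 0.06 rad), for 0.2 s.
At the end, for the whole second after the job is handed in: The rack that stood out stands flat on the tray's floor, upright within 0.06 rad; the new rack stands on the deck in the freed lane, upright within 0.06 rad and within 6 mm of home; the other three racks are home and within 8 mm of where they were; all are at rest (all of step 2 and ((x of rack_1 in the frame of tray between -0.07 and 0.07 m and y of rack_1 in the frame of tray between -0.105 and 0.105 m and z of rack_1 in the frame of tray between 0.0015 and 0.009 m and angle between rack_1's own z axis and vertical below 0.06 rad and (y of rack_2 in the frame of bay above 0.072 m and distance of rack_2 from where it was at the start of the episode below 0.008 m) and (y of rack_3 in the frame of bay above 0.072 m and distance of rack_3 from where it was at the start of the episode below 0.008 m) and (y of rack_4 in the frame of bay above 0.072 m and distance of rack_4 from where it was at the start of the episode below 0.008 m)) or (x of rack_2 in the frame of tray between -0.07 and 0.07 m and y of rack_2 in the frame of tray between -0.105 and 0.105 m and z of rack_2 in the frame of tray between 0.0015 and 0.009 m and angle between rack_2's own z axis and vertical below 0.06 rad and (y of rack_1 in the frame of bay above 0.072 m and distance of rack_1 from where it was at the start of the episode below 0.008 m) and (y of rack_3 in the frame of bay above 0.072 m and distance of rack_3 from where it was at the start of the episode below 0.008 m) and (y of rack_4 in the frame of bay above 0.072 m and distance of rack_4 from where it was at the start of the episode below 0.008 m)) or (x of rack_3 in the frame of tray between -0.07 and 0.07 m and y of rack_3 in the frame of tray between -0.105 and 0.105 m and z of rack_3 in the frame of tray between 0.0015 and 0.009 m and angle between rack_3's own z axis and vertical below 0.06 rad and (y of rack_1 in the frame of bay above 0.072 m and distance of rack_1 from where it was at the start of the episode below 0.008 m) and (y of rack_2 in the frame of bay above 0.072 m and distance of rack_2 from where it was at the start of the episode below 0.008 m) and (y of rack_4 in the frame of bay above 0.072 m and distance of rack_4 from where it was at the start of the episode below 0.008 m)) or (x of rack_4 in the frame of tray between -0.07 and 0.07 m and y of rack_4 in the frame of tray between -0.105 and 0.105 m and z of rack_4 in the frame of tray between 0.0015 and 0.009 m and angle between rack_4's own z axis and vertical below 0.06 rad and (y of rack_1 in the frame of bay above 0.072 m and distance of rack_1 from where it was at the start of the episode below 0.008 m) and (y of rack_2 in the frame of bay above 0.072 m and distance of rack_2 from where it was at the start of the episode below 0.008 m) and (y of rack_3 in the frame of bay above 0.072 m and distance of rack_3 from where it was at the start of the episode below 0.008 m))) and linear speed of each of rack_1, rack_2, rack_3, rack_4, rack_new below 0.02 m/s); the robot touches nothing.
It fails at once if a rack is tipped more than 0.4 rad from upright (angle between any of rack_1, rack_2, rack_3, rack_4, rack_new's own z axis and vertical above 0.4 rad).
It fails at once if a rack is dropped or thrown: it moves faster than 0.6 m/s while the fingers do not hold it (a fall of about 20 mm) ((linear speed of rack_1 above 0.6 m/s and contact force between the fingers and rack_1 below 0.1 N) or (linear speed of rack_2 above 0.6 m/s and contact force between the fingers and rack_2 below 0.1 N) or (linear speed of rack_3 above 0.6 m/s and contact force between the fingers and rack_3 below 0.1 N) or (linear speed of rack_4 above 0.6 m/s and contact force between the fingers and rack_4 below 0.1 N) or (linear speed of rack_new above 0.6 m/s and contact force between the fingers and rack_new below 0.1 N)).
It fails at once if a bystander object is moved more than 30 mm (distance of any of wash_bottle, slip_box, pipette from where it was at the start of the episode above 0.03 m).
It also fails if it takes over 54 s, if anything falls off the work surface, if the arm or the gripper's body presses on something with over 40 N, if the wrist force passes 120 N, or if a joint passes its speed limit or range.

### The arm

A 6-joint arm with a two-finger parallel gripper is mounted at the origin on the work surface. World frame = base frame: x ahead of the robot, y to its left, z up, the work surface at z = 0. Lengths are in m, angles in rad, forces in N, time in s.
With the tool pointing down it reaches from about 0.375 to 0.9 m from the base axis. Payload 3.1 kg.
Tool frame: the origin (TCP) lies at the very end of the fingers, on their centre line; the grasp point (between the pads) lies 19 mm behind it; z points along the fingers, y is the line along which they close (so a half turn about z gives the same grasp; the last joint's range is limited). The gripper opens to 85 mm and grips with 20 to 120 N. Pads are 22 mm wide; open, the fingers measure 114 mm over their backs; the gripper's body (76 mm by 85 mm) begins 54 mm behind the grasp point. The pads swing forward as they close: fully open they stand 13 mm farther back than shut.
Start: joints at [1.075, 0.527, 1.433, -0, 1.181, -0.178], TCP at [0.195, 0.594, 0.231] pointing down, gripper open.
Joint ranges: [-3.08, 3.08], [-0.75, 2.2], [0.22, 2.44], [-1.43, 4.57], [0, 2.65], [-2.85, 2.85]. Speed limits (rad/s): [2.79, 2.79, 3.14, 3.14, 3.14, 3.14].

### API

Orientations are given as a unit quaternion [x, y, z, w].
In Python, from station import manip, vision gives the robot as it stands.
- The arm moves only by the tool drive_tool, never from a script. Its argument "deltas" is a list that holds one entry, the list of rows, each a list of 4 numbers: the shift along the tool's x, y, z in mm, then the turn about the tool's z in rad. A call has 1 to 5 rows; each row is the pose to reach, as a shift and turn from the pose commanded when the call began, along the tool's axes at that moment; what a row does not reach only later rows make up. A row lasts 1/12 s, in which the tool goes at most 41.7 mm and 7.16 degrees, less where a joint would pass 70% of its speed; a pose out of reach is approached as far as the arm can. A call with a gripper value outside its range is refused whole. "jaw" is the finger opening in mm, from 0 to 85.4, set as the call begins (left out, the last holds). The fingers move at their own pace and stop on an object; "force" is the grip in N (left out, the last holds). Time passes only in rows, so rows that repeat a pose let the fingers close. It gives the time, the measured TCP pose, the force, the opening and the grip force at its end, in the units of the state.
- manip.sense(): the state, without advancing time (a new reading comes with each control period).
- vision.snapshot(name): name is "scene" or "top" or "wrist"; returns the picture (400x640x3 uint8, red, green, blue); there is no depth.
- vision.camera_model(name): a dict with "camera_matrix" (3x3 intrinsics, pixels), "rvec" (rotation vector, rad) and "tvec" (3), from world to camera coordinates, as OpenCV has them. Camera axes: x right, y down, z forward; pixel columns grow to the right and rows downward; lengths in m; the calibration is good to about 2 mm. A picture is of the moment at which its call begins: read the wrist's pose just before it. camera_model takes no time and is no camera call; for the wrist camera it gives the pose at the moment of the call.
- manip.sign_off(): hands the job in; it is judged then, once.
The state is a dict: "t": time; "q": joint angles; "qd": joint speeds; "tau": joint torques, N m; "tcp_pos": TCP position; "tool_rot": TCP orientation; "force": force on the tool from outside, world axes, zero at the start; "ft_torque": the same for the moment, N m; "finger_gap": opening from 0.0 (shut) to 1.0 (fully open); "gripper_force": force on a finger pad.
Only numpy, scipy, OpenCV 4.12 (cv2) and the standard library are available. Lean on these libraries where they do the work, as an engineer would, in place of code of your own. Each camera call takes 0.05 s, during which the arm holds its last target. There are 200 camera calls.

## Working session

There is one attempt and no reset: what is moved stays moved. The work goes in short steps, Python scripts to look and compute and a tool call to move; the robot and the scene stay as the last step left them, time stands still between calls to the robot, and variables do not carry over. Pictures are saved under pics/ and viewed, at most 10 in all, crops included, and the job is handed in when it is done.

Besides the shell and the picture viewer there is one more tool, called after ">>>" by a JSON object that holds its "method" and its "body". drive_tool: Moves the arm, as the interface text tells. Its arguments: {"type":"object","properties":{"deltas":{"type":"array"},"jaw":{"type":"number"},"force":{"type":"number"}},"required":["deltas"]}

```bash
mkdir -p pics; cat > h.py <<'E'
from station import manip, vision
import cv2, numpy as np
def snap(cam,fn):
    im=vision.snapshot(cam); cv2.imwrite('pics/'+fn,im[:,:,::-1]); return im
def PM(cam):
    m=vision.camera_model(cam); R=cv2.Rodrigues(np.array(m['rvec'],float))[0]
    return np.array(m['camera_matrix'],float),R,np.array(m['tvec'],float).reshape(3)
def ray(cam,uv,M=None):
    K,R,t=M or PM(cam); d=R.T@np.linalg.inv(K)@np.array([uv[0],uv[1],1.]); return -R.T@t,d/np.linalg.norm(d)
def atz(cam,uv,z,M=None):
    c,d=ray(cam,uv,M); return c+d*(z-c[2])/d[2]
def tri(a,b):
    A=np.zeros((3,3));v=np.zeros(3)
    for c,d in (a,b):
        P=np.eye(3)-np.outer(d,d);A+=P;v+=P@c
    p=np.linalg.solve(A,v); return p,[np.linalg.norm(np.cross(p-c,d)) for c,d in (a,b)]
def proj(cam,p,M=None):
    K,R,t=M or PM(cam); q=K@(R@np.array(p,float)+t); return q[:2]/q[2]
E
python3 - <<'E'
from h import *
s=manip.sense(); print(s['t'],s['tcp_pos'],s['tool_rot'])
a=snap('scene','s0.png');b=snap('top','t0.png');c=snap('wrist','w0.png')
for n in('scene','top','wrist'):
    K,R,t=PM(n);print(n,K[0,0],(-R.T@t).round(3),(R[2]).round(2))
E
```

```text
0.0 [0.19429742 0.59326169 0.23034234] [ 1.57718826e-01  9.87483450e-01 -1.03498405e-03 -3.70457628e-04]
scene 413.32252174351385 [1.383 0.036 0.797] [-0.74 -0.14 -0.66]
top 484.62919846532526 [ 0.304 -0.099  1.446] [ 0.22  0.   -0.98]
wrist 315.5595941006861 [0.116 0.619 0.374] [ 0.3  -0.1  -0.95]
```

View pics/s0.png

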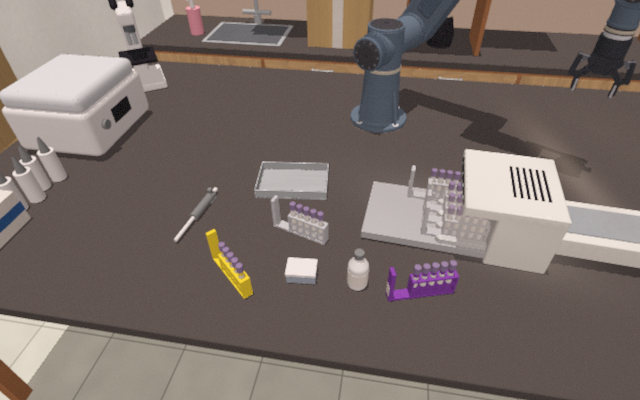

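View pics/t0.png

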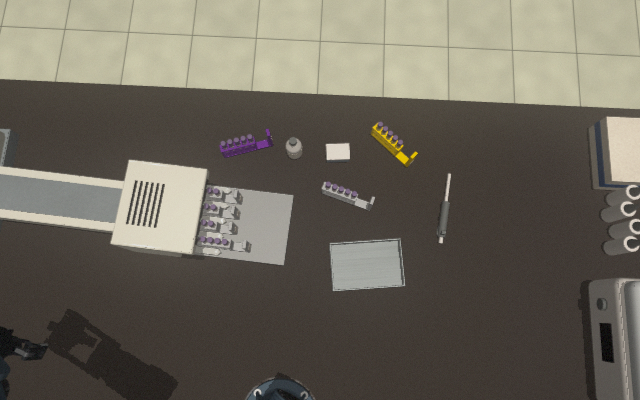

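The scene view shows the bay at right, with one rack at (412,183) standing out, the new rack at (300,220) and the tray at (293,180). In the top view the protruding rack is the lowest one, its handle at (246,245); the new rack's handle is at (372,203).

```bash
python3 - <<'E'
import cv2,numpy as np
t=cv2.imread('pics/t0.png');s=cv2.imread('pics/s0.png')
a=cv2.resize(t[150:300,190:415],None,fx=3.5,fy=3.5,interpolation=cv2.INTER_CUBIC)
cv2.imwrite('pics/tc.png',a)
b=cv2.resize(s[150:260,250:500],None,fx=3.2,fy=3.2,interpolation=cv2.INTER_CUBIC)
cv2.imwrite('pics/sc.png',b); print(a.shape,b.shape)
E
```

```text
(525, 788, 3) (352, 800, 3)
```

View pics/tc.png

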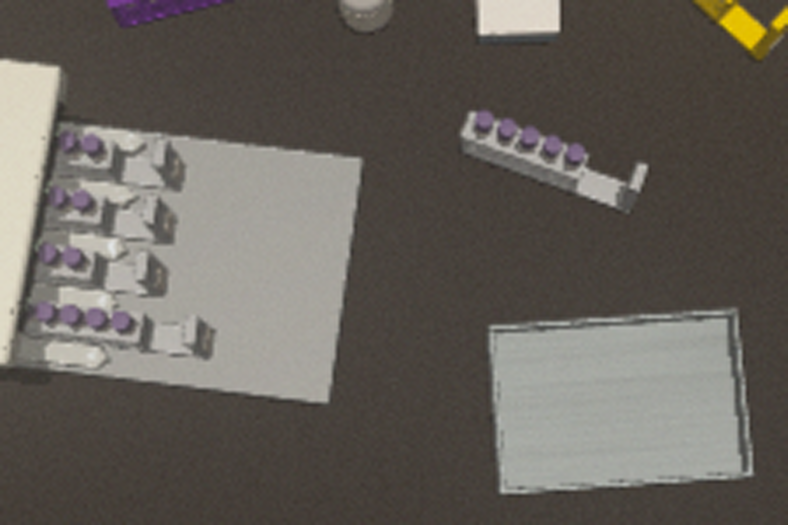

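View pics/sc.png

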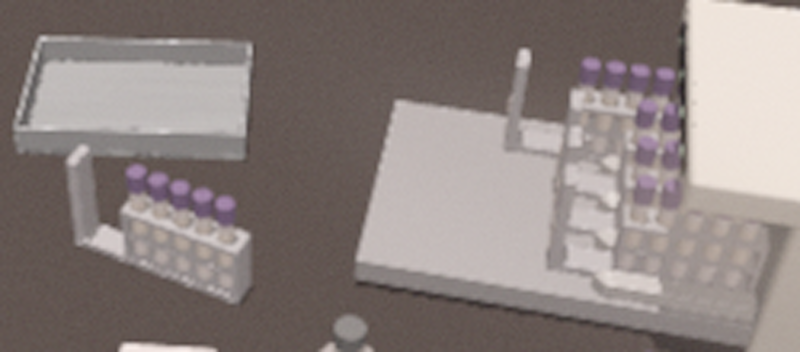

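The finished rack stands at the world −x side of the bay (handle top near crop (200,322) top, (523,54) scene). New rack's handle top is at (641,168) top and (84,152) scene. Deck front corners are at (361,158) and (329,402) top.

```bash
python3 - <<'E'
from h import *
T=lambda p:(190+(p[0]+.5)/3.5-.5,150+(p[1]+.5)/3.5-.5)
S=lambda p:(250+(p[0]+.5)/3.2-.5,150+(p[1]+.5)/3.2-.5)
pts={'deckA':((361,158),(357,265)),'deckB':((329,402),(396,101)),'finHandle':((200,322),(523,54)),'newHandle':((641,168),(84,152)),
'newcap1':((575,155),(137,172)),'newcap5':((484,121),(225,203)),'fincap1':((122,321),(591,64)),
'tr1':((489,327),(251,44)),'tr2':((737,309),(42,40)),'tr3':((752,474),None),'tr4':((501,493),None),
'bottomNewHandle':((628,211),(80,243))}
for k,(a,b) in pts.items():
    if b: 
        p,e=tri(ray('top',T(a)),ray('scene',S(b))); print(k,p.round(4),np.round(e,4))
    if k.startswith('tr'): print('  z.03',atz('top',T(a),.03).round(4))
    if k.startswith('deck'): print('  z.03',atz('top',T(a),.03).round(4),atz('scene',S(b),.03).round(4))
print(atz('top',T((200,322)),.124),atz('scene',S((523,54)),.124))
print(atz('top',T((641,168)),.094),atz('scene',S((84,152)),.094))
E
```

```text
deckA [ 0.6307 -0.0017  0.0228] [0.0011 0.0011]
  z.03 [ 0.6291 -0.0034  0.03  ] [ 6.376e-01 -3.000e-04  3.000e-02]
deckB [0.4203 0.0122 0.0278] [0.0016 0.0016]
  z.03 [0.4203 0.0104 0.03  ] [0.4229 0.0138 0.03  ]
finHandle [0.4691 0.1117 0.1295] [0.0046 0.0046]
newHandle [ 0.615  -0.2314  0.0993] [0.005 0.005]
newcap1 [ 0.6255 -0.1815  0.0937] [0.0011 0.0011]
newcap5 [ 0.6504 -0.1058  0.0944] [0.001 0.001]
fincap1 [0.4675 0.1707 0.125 ] [0.002 0.002]
tr1 [ 0.4771 -0.1154  0.1196] [0.0028 0.0028]
  z.03 [ 0.4892 -0.1195  0.03  ]
tr2 [ 0.4989 -0.3029  0.1193] [0.0101 0.0101]
  z.03 [ 0.5146 -0.3273  0.03  ]
  z.03 [ 0.3782 -0.3414  0.03  ]
  z.03 [ 0.353  -0.1355  0.03  ]
bottomNewHandle [ 0.6043 -0.2402 -0.0168] [0.0025 0.0025]
[0.46980522 0.10795499 0.124     ] [0.46054029 0.11698675 0.124     ]
[ 0.61739229 -0.23691192  0.094     ] [ 0.60892084 -0.22830996  0.094     ]
```

>>> {"method": "drive_tool", "body": {"deltas": [[[-29,-27,0,-0.05],[-59,-54,0,-0.1],[-88,-81,0,-0.15],[-118,-108,0,-0.2],[-147,-135,0,-0.25]]], "jaw": 40, "force": 60}}

```text
t: 0.57
tcp_pos: [0.2926, 0.4181, 0.2311]
tool_rot: [0.032, 0.999, -0.0, -0.0]
force: [0.4, 0.9, -0.1]
finger_gap: 0.471
gripper_force: 0.0
```

>>> {"method": "drive_tool", "body": {"deltas": [[[-22,-34,0,0],[-45,-68,0,0],[-67,-102,0,0],[-90,-136,0,0],[-112,-170,0,0]]]}}

```text
t: 0.98
tcp_pos: [0.3933, 0.2409, 0.2313]
tool_rot: [0.033, 0.999, 0.0, 0.0]
force: [0.3, 0.1, 0.4]
finger_gap: 0.465
gripper_force: 0.0
```

>>> {"method": "drive_tool", "body": {"deltas": [[[-22,-34,0,0],[-45,-68,0,0],[-67,-102,0,0],[-90,-136,0,0],[-90,-136,0,0]]]}}

```text
t: 1.4
tcp_pos: [0.4786, 0.0951, 0.2317]
tool_rot: [0.037, 0.999, -0.001, 0.003]
force: [-0.3, 0.5, 0.7]
finger_gap: 0.466
gripper_force: 0.0
```

```bash
python3 - <<'E'
from h import *
s=manip.sense(); print(s['tcp_pos'],s['tool_rot'])
M=PM('wrist'); snap('wrist','w1.png'); import pickle; pickle.dump(M,open('w1.pkl','wb')); print(M[1].round(3),(-M[1].T@M[2]).round(4))
E
```

```text
[0.47858638 0.09505184 0.23168832] [ 0.03679118  0.99931808 -0.00130664  0.00284331]
[[ 0.073  0.997 -0.003]
 [ 0.943 -0.068  0.325]
 [ 0.324 -0.027 -0.946]] [0.3955 0.1008 0.3745]
```

View pics/w1.png

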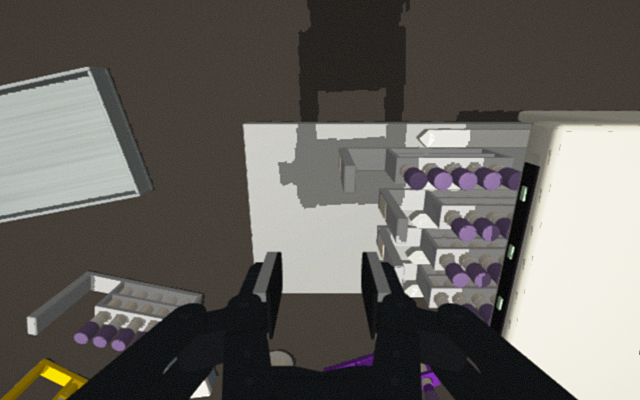

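The wrist view shows all: finished rack's handle near (347,170), three home handles at (395,215) and below, deck front corners (244,124)/(256,292), new rack lower left with its handle top near (32,325). I zoom in and take a second wrist place over the new rack later.

```bash
python3 - <<'E'
import cv2,numpy as np
t=cv2.imread('pics/w1.png')
cv2.imwrite('pics/w1c.png',cv2.resize(t[110:260,235:435],None,fx=4,fy=4,interpolation=cv2.INTER_CUBIC))
E
```

```text
(no output)
```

View pics/w1c.png

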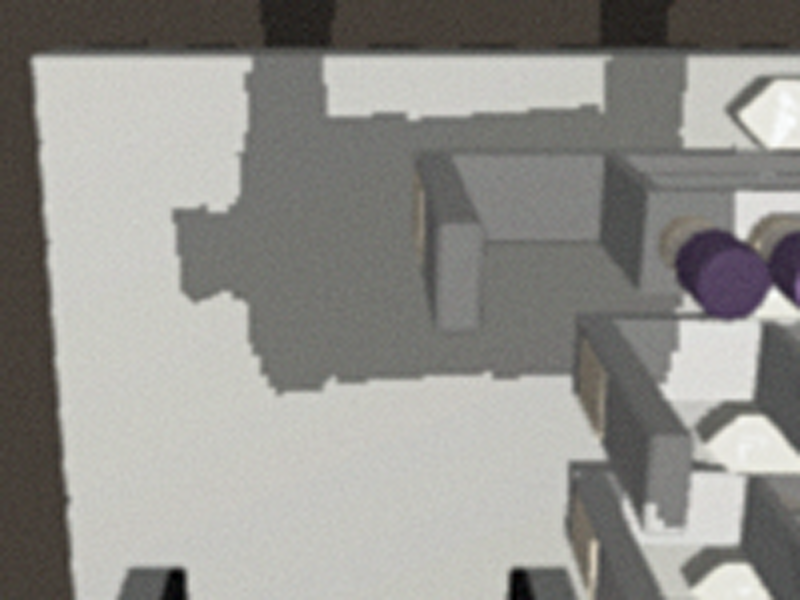

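Handle top face of the finished rack spans crop (432–480, 222–330); deck corner at crop (32,55), its front edge running to (75,600); neighbour home handle top at (667,478).

```bash
python3 - <<'E'
from h import *
import pickle
M=pickle.load(open('w1.pkl','rb'))
W=lambda p:(235+(p[0]+.5)/4-.5,110+(p[1]+.5)/4-.5)
T=lambda p:(190+(p[0]+.5)/3.5-.5,150+(p[1]+.5)/3.5-.5)
for n,p in dict(a=(432,222),b=(480,222),c=(478,330),d=(438,330),ctr=(458,277)).items(): print(n,atz('',W(p),.124,M).round(4))
print('tri',tri(ray('',W((458,277)),M),ray('top',T((200,322)))))
for p in [(32,55),(75,600),(800,50)]: print('deck',atz('',W(p),.03,M).round(4))
print('deck2',atz('',(256,292),.03,M))
print('home2',atz('',W((667,478)),.124,M))
print('cap1',atz('',W((722,275)),.128,M))
print('base',atz('',W((418,152)),.03,M))
for p in [(32,325)]: print('new',atz('',p,.094,M),tri(ray('',p,M),ray('top',T((641,168)))))
for p in [(103,68),(150,192)]: print('tray',atz('',p,.03,M).round(4))
E
```

```text
a [0.4508 0.1131 0.124 ]
b [0.4515 0.1227 0.124 ]
c [0.4742 0.1214 0.124 ]
d [0.4736 0.1132 0.124 ]
ctr [0.4626 0.1178 0.124 ]
tri (array([0.47957672, 0.12057461, 0.05570115]), [np.float64(0.0022360475924940414), np.float64(0.002236047592494004)])
deck [0.4187 0.014  0.03  ]
deck [0.5817 0.002  0.03  ]
deck [0.4323 0.2174 0.03  ]
deck2 [ 0.62831073 -0.00128745  0.03      ]
home2 [0.51053848 0.16082241 0.124     ]
cap1 [0.46491094 0.17047737 0.128     ]
base [0.45188106 0.11492129 0.03      ]
new [ 0.60953292 -0.23159614  0.094     ] (array([ 0.61671127, -0.23853079,  0.08766826]), [np.float64(0.002326303446692472), np.float64(0.0023263034466923646)])
tray [ 0.3546 -0.1182  0.03  ]
tray [ 0.4868 -0.1035  0.03  ]
```

>>> {"method": "drive_tool", "body": {"deltas": [[[18,21,10,0],[18,21,45,0],[18,21,80,0],[18,21,105,0],[18,21,120,0]]]}}

```text
t: 1.87
tcp_pos: [0.4539, 0.1244, 0.1089]
tool_rot: [0.033, 0.999, 0.0, -0.003]
force: [-0.2, 0.9, -0.8]
finger_gap: 0.469
gripper_force: 0.0
```

>>> {"method": "drive_tool", "body": {"deltas": [[[0,0,10,0],[0,0,20,0],[0,0,22,0],[0,0,22,0]]]}}

```text
t: 2.2
tcp_pos: [0.4555, 0.1241, 0.0887]
tool_rot: [0.033, 0.999, 0.0, -0.001]
force: [0.0, -0.1, 0.5]
finger_gap: 0.466
gripper_force: 0.0
```

>>> {"method": "drive_tool", "body": {"deltas": [[[-4,-3,0,0],[-7,-6,0,0],[-7,-6,0,0]]]}}

```text
t: 2.45
tcp_pos: [0.4651, 0.1163, 0.0901]
tool_rot: [0.034, 0.999, 0.0, 0.002]
force: [0.7, -0.5, -0.1]
finger_gap: 0.469
gripper_force: 0.0
```

>>> {"method": "drive_tool", "body": {"deltas": [[[0,0,0,0],[0,0,0,0],[0,0,0,0],[0,0,0,0],[0,0,0,0]]], "jaw": 0, "force": 70}}

```text
t: 2.87
tcp_pos: [0.4638, 0.1168, 0.0898]
tool_rot: [0.033, 0.999, 0.0, 0.001]
force: [0.8, -0.0, 5.4]
finger_gap: 0.11
gripper_force: 69.1
```

>>> {"method": "drive_tool", "body": {"deltas": [[[0,-8,-1,0],[0,-24,-2,0],[0,-44,-2,0],[0,-64,-2,0],[0,-80,-2,0]]]}}

```text
t: 3.28
tcp_pos: [0.4573, 0.0354, 0.0909]
tool_rot: [0.033, 0.999, -0.0, -0.001]
force: [0.7, -0.7, -1.5]
finger_gap: 0.113
gripper_force: 68.2
```

>>> {"method": "drive_tool", "body": {"deltas": [[[0,-8,0,0],[0,-10,-4,0],[0,-12,-20,0],[0,-20,-38,0],[0,-30,-52,0]]]}}

```text
t: 3.7
tcp_pos: [0.4556, 0.0076, 0.1441]
tool_rot: [0.033, 0.999, 0.0, -0.0]
force: [0.1, -0.2, -2.8]
finger_gap: 0.105
gripper_force: 68.4
```

```bash
python3 - <<'E'
from h import *
import pickle
s=manip.sense(); print(s['tcp_pos'],s['tool_rot'],s['finger_gap'],s['force'])
a=snap('scene','s1.png');M=PM('wrist');snap('wrist','w2.png'); pickle.dump(M,open('w2.pkl','wb'))
w=cv2.imread('pics/w2.png'); sc=cv2.imread('pics/s1.png')
cv2.imwrite('pics/c2.png',np.hstack([w[:,:420],cv2.resize(sc[130:270,240:400],None,fx=2.36,fy=2.857,interpolation=cv2.INTER_CUBIC)]))
E
```

```text
[0.4556237  0.00758491 0.14406874] [ 3.26700510e-02  9.99466075e-01  2.05844890e-04 -4.36961580e-04] 0.1048613560226062 [ 0.10237786 -0.22655678 -2.78859152]
```

View pics/c2.png

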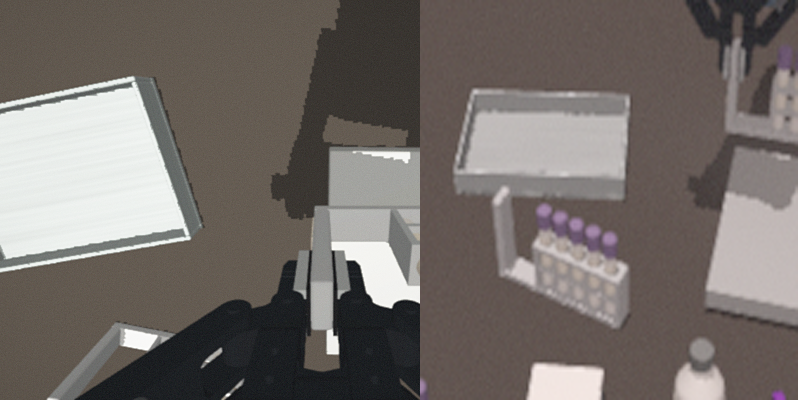

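The rack hangs level and is clear of the bay. Tray's +y rim corners in the wrist view are about (137,78) and (190,238).

```bash
python3 - <<'E'
from h import *
import pickle
M=pickle.load(open('w2.pkl','rb'))
a,b=[atz('',p,.03,M) for p in((136,78),(189,238))]; print(a,b,np.linalg.norm(a-b))
x=(b-a)/np.linalg.norm(b-a); y=np.array([-x[1],x[0],0]); c=(a+b)/2-.105*y; print('yaw',np.arctan2(x[1],x[0]),'ctr',c,'tcp target',c-.073*y)
E
```

```text
[ 0.35340135 -0.13077676  0.03      ] [ 0.4891936  -0.11731396  0.03      ] 0.136457981166303
yaw 0.09881973425127054 ctr [ 0.43165667 -0.2285331   0.03      ] tcp target [ 0.43885877 -0.30117695  0.03      ]
```

>>> {"method": "drive_tool", "body": {"deltas": [[[-1,-20,0,-0.03],[-2,-58,0,-0.07],[-3,-97,0,-0.11],[-3,-136,0,-0.15],[-3,-175,0,-0.18]]]}}

```text
t: 4.22
tcp_pos: [0.4469, -0.1682, 0.1425]
tool_rot: [-0.058, 0.998, 0.001, -0.0]
force: [1.2, 0.8, -1.7]
finger_gap: 0.103
gripper_force: 68.5
```

>>> {"method": "drive_tool", "body": {"deltas": [[[6,-38,0,0],[12,-76,0,0],[18,-110,0,0],[21,-132,0,0],[21,-132,10,0]]]}}

```text
t: 4.63
tcp_pos: [0.4437, -0.3075, 0.1339]
tool_rot: [-0.055, 0.998, -0.004, 0.003]
force: [1.6, -0.7, -1.4]
finger_gap: 0.11
gripper_force: 68.6
```

>>> {"method": "drive_tool", "body": {"deltas": [[[0,0,15,0],[0,0,30,0],[0,0,45,0],[0,0,55,0],[0,0,60,0]]]}}

```text
t: 5.05
tcp_pos: [0.4407, -0.2992, 0.0711]
tool_rot: [-0.057, 0.998, 0.002, -0.001]
force: [-0.1, 0.9, -1.7]
finger_gap: 0.103
gripper_force: 68.5
```

>>> {"method": "drive_tool", "body": {"deltas": [[[0,0,3,0],[0,0,5,0],[0,0,6,0],[0,0,7,0],[0,0,7,0]]]}}

```text
t: 5.47
tcp_pos: [0.4417, -0.3016, 0.0667]
tool_rot: [-0.057, 0.998, -0.0, 0.0]
force: [0.2, 0.3, -1.8]
finger_gap: 0.104
gripper_force: 68.5
```

>>> {"method": "drive_tool", "body": {"deltas": [[[0,0,1,0],[0,0,2,0],[0,0,3,0],[0,0,3,0]]]}}

```text
t: 5.8
tcp_pos: [0.4416, -0.3016, 0.0638]
tool_rot: [-0.056, 0.998, -0.0, 0.0]
force: [-0.0, 0.4, 2.0]
finger_gap: 0.107
gripper_force: 69.0
```

>>> {"method": "drive_tool", "body": {"deltas": [[[0,0,0,0],[0,0,0,0],[0,0,0,0],[0,0,0,0],[0,0,0,0]]], "jaw": 38}}

```text
t: 6.22
tcp_pos: [0.4414, -0.3014, 0.0633]
tool_rot: [-0.057, 0.998, 0.0, -0.0]
force: [0.3, 0.2, 0.3]
finger_gap: 0.449
gripper_force: 0.0
```

>>> {"method": "drive_tool", "body": {"deltas": [[[0,0,-15,0],[0,0,-50,0],[0,0,-90,0],[0,0,-130,0],[0,0,-165,0]]]}}

```text
t: 6.63
tcp_pos: [0.4415, -0.3013, 0.2305]
tool_rot: [-0.057, 0.998, -0.0, 0.0]
force: [1.5, -0.4, -0.5]
finger_gap: 0.442
gripper_force: 0.0
```

>>> {"method": "drive_tool", "body": {"deltas": [[[-20,10,0,0.04],[-50,30,0,0.12],[-90,45,0,0.2],[-100,50,0,0.2],[-100,50,0,0.2]]]}}

```text
t: 7.05
tcp_pos: [0.5376, -0.2386, 0.2283]
tool_rot: [0.041, 0.999, -0.0, 0.001]
force: [0.5, -0.3, 0.1]
finger_gap: 0.44
gripper_force: 0.0
```

```bash
python3 - <<'E'
from h import *
import pickle
s=manip.sense(); print(s['t'],s['tcp_pos'],s['tool_rot'],s['finger_gap'],s['force'])
M=PM('wrist');snap('wrist','w3.png'); pickle.dump(M,open('w3.pkl','wb'))
for p in [(.6095,-.2316,.094),(.6255,-.1815,.094)]: print(proj('',p,M))
w=cv2.imread('pics/w3.png'); cv2.imwrite('pics/w3v.png',cv2.resize(w,None,fx=1.25,fy=1.25,interpolation=cv2.INTER_CUBIC))
E
```

```text
7.05 [ 0.537587   -0.23861981  0.22829657] [ 4.10913462e-02  9.99155073e-01 -7.12184291e-05  7.97111598e-04] 0.43978818740199016 [ 0.46748895 -0.28073591  0.05290202]
[335.30128351 259.69262221]
[386.31860036 270.24287369]
```

View pics/w3v.png

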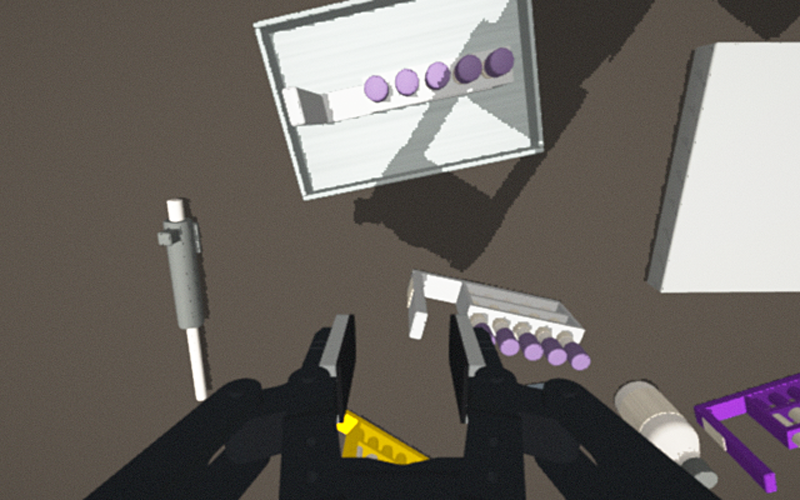

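The finished rack stands upright in the tray. New rack's handle top face is centred near (417,322) in this 1.25× view, last cap at (580,361).

```bash
python3 - <<'E'
from h import *
import pickle
M=pickle.load(open('w3.pkl','rb'))
S=lambda p:(250+(p[0]+.5)/3.2-.5,150+(p[1]+.5)/3.2-.5)
h=(417.5/1.25,321/1.25); print(atz('',h,.094,M),tri(ray('',h,M),ray('scene',S((84,152)))))
im=cv2.imread('pics/w3.png'); hsv=cv2.cvtColor(im,cv2.COLOR_BGR2HSV)
m=cv2.inRange(hsv,(120,40,60),(150,160,255)); n,l,st,c=cv2.connectedComponentsWithStats(m)
for i in range(1,n):
    if st[i,4]>40: print(c[i].round(1),st[i],atz('',c[i],.096,M).round(4))
# edges of handle top: crop enlarge
cv2.imwrite('pics/w3c.png',cv2.resize(im[205:305,310:480],None,fx=4.6,fy=4.6,interpolation=cv2.INTER_CUBIC))
E
```

```text
[ 0.60619473 -0.23266221  0.094     ] (array([ 0.60680296, -0.23091584,  0.09193311]), [np.float64(0.001805093099354943), np.float64(0.0018050930993549293)])
[399.   49.6] [388  38  23  24 405] [ 0.4258 -0.1688  0.096 ]
[374.1  54.9] [364  44  21  23 367] [ 0.428  -0.1885  0.096 ]
[349.6  60.3] [340  50  20  22 330] [ 0.4304 -0.2081  0.096 ]
[325.1  65.3] [316  55  19  22 312] [ 0.4325 -0.2279  0.096 ]
[300.7  70.6] [292  61  19  21 309] [ 0.4348 -0.2479  0.096 ]
[431.5 278.5] [ 380  259   93   37 1304] [ 0.6374 -0.1368  0.096 ]
[628.1 333.4] [617 325  23  17  59] [0.7225 0.0751 0.096 ]
[566.5 340.3] [556 331  25  23  47] [0.7265 0.0109 0.096 ]
[606.4 350.9] [576 330  64  57 161] [0.7446 0.0568 0.096 ]
[601.6 380.2] [581 360  41  35  59] [0.787  0.0601 0.096 ]
```

View pics/w3c.png

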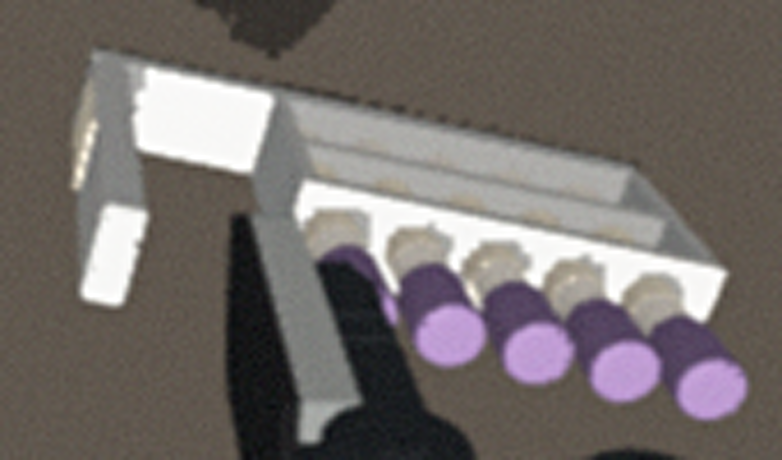

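Handle top corners at crop (98,203),(148,210),(125,305),(82,297); cap tops 2 and 5 at (450,335) and (712,388).

```bash
python3 - <<'E'
from h import *
import pickle
M=pickle.load(open('w3.pkl','rb'))
W=lambda p:(310+(p[0]+.5)/4.6-.5,205+(p[1]+.5)/4.6-.5)
P=[atz('',W(p),.094,M) for p in((98,203),(148,210),(125,305),(82,297))]
print(np.round(P,4)); c=np.mean(P,0); print('ctr',c)
a,b=[atz('',W(p),.098,M) for p in((450,335),(712,388))]; d=b-a; print('caps',a,b,np.linalg.norm(d),'yaw',np.arctan2(-d[0],d[1]))
e=P[1]+P[2]-P[0]-P[3];print('top yaw',np.arctan2(-e[0],e[1]))
y=d[:2]/np.linalg.norm(d[:2]); print('handle via caps line: perp', np.cross(y,c[:2]-a[:2]), 'along',y@(c[:2]-a[:2]))
s=manip.sense(); w=np.array([c[0],c[1],.075])-s['tcp_pos']; from scipy.spatial.transform import Rotation as Ro
print('tool delta',Ro.from_quat(s['tool_rot']).inv().apply(w)*1000, s['tcp_pos'])
E
```

```text
[[ 0.5971 -0.2351  0.094 ]
 [ 0.5997 -0.2246  0.094 ]
 [ 0.6222 -0.231   0.094 ]
 [ 0.6195 -0.2402  0.094 ]]
ctr [ 0.60963513 -0.23269313  0.094     ]
caps [ 0.63291189 -0.16142925  0.098     ] [ 0.6509587  -0.10412682  0.098     ] 0.060077089892388955 yaw -0.3051059572127848
top yaw -0.2608408403155472
handle via caps line: perp 0.0007944676058429037 along -0.07496476870629501
tool delta [-73.21842411  12.78701933 152.87144567] [ 0.53572772 -0.23936108  0.22792926]<stdin>:9: DeprecationWarning: Arrays of 2-dimensional vectors are deprecated. Use arrays of 3-dimensional vectors instead. (deprecated in NumPy 2.0)
```

>>> {"method": "drive_tool", "body": {"deltas": [[[-30,6,0,0.08],[-60,11,0,0.16],[-73,13,20,0.225],[-73,13,60,0.225],[-73,13,95,0.225]]], "jaw": 40}}

```text
t: 7.52
tcp_pos: [0.6091, -0.2351, 0.1327]
tool_rot: [0.155, 0.988, -0.001, 0.001]
force: [-1.2, 0.5, -0.3]
finger_gap: 0.468
gripper_force: 0.0
```

>>> {"method": "drive_tool", "body": {"deltas": [[[0,0,5,0],[0,0,5,0]]]}}

```text
t: 7.68
tcp_pos: [0.6058, -0.2335, 0.1253]
tool_rot: [0.156, 0.988, 0.001, -0.004]
force: [0.9, 1.1, 0.1]
finger_gap: 0.47
gripper_force: 0.0
```

>>> {"method": "drive_tool", "body": {"deltas": [[[-2,1,25,0],[-2,1,50,0],[-2,1,62,0],[-2,1,66,0],[-2,1,66,0]]]}}

```text
t: 8.1
tcp_pos: [0.6112, -0.234, 0.0629]
tool_rot: [0.155, 0.988, -0.0, 0.0]
force: [0.6, 0.0, 0.4]
finger_gap: 0.466
gripper_force: 0.0
```

>>> {"method": "drive_tool", "body": {"deltas": [[[0,0,0,0],[0,0,0,0]]]}}

```text
t: 8.27
tcp_pos: [0.6124, -0.2343, 0.0643]
tool_rot: [0.155, 0.988, -0.001, 0.002]
force: [0.1, -0.2, 0.3]
finger_gap: 0.467
gripper_force: 0.0
```

>>> {"method": "drive_tool", "body": {"deltas": [[[2,0,3,0],[2,0,3,0]]]}}

```text
t: 8.43
tcp_pos: [0.6092, -0.2328, 0.06]
tool_rot: [0.155, 0.988, -0.0, 0.0]
force: [-1.5, -0.1, 0.0]
finger_gap: 0.469
gripper_force: 0.0
```

>>> {"method": "drive_tool", "body": {"deltas": [[[0,0,0,0],[0,0,0,0],[0,0,0,0],[0,0,0,0],[0,0,0,0]]], "jaw": 0, "force": 70}}

```text
t: 8.85
tcp_pos: [0.6096, -0.2327, 0.0597]
tool_rot: [0.155, 0.988, 0.0, 0.0]
force: [0.1, 1.3, 1.9]
finger_gap: 0.112
gripper_force: 68.8
```

>>> {"method": "drive_tool", "body": {"deltas": [[[0,0,-8,0],[0,0,-30,0],[0,0,-60,0],[0,0,-85,0],[0,0,-95,0]]]}}

```text
t: 9.27
tcp_pos: [0.6111, -0.2341, 0.1582]
tool_rot: [0.155, 0.988, -0.001, 0.003]
force: [0.2, -1.1, -1.2]
finger_gap: 0.107
gripper_force: 68.3
```

>>> {"method": "drive_tool", "body": {"deltas": [[[22,12,0,-0.03],[52,34,0,-0.09],[85,56,0,-0.15],[118,79,0,-0.21],[149,101,0,-0.242]]]}}

```text
t: 9.68
tcp_pos: [0.4962, -0.0895, 0.1538]
tool_rot: [0.034, 0.999, 0.0, -0.001]
force: [0.6, 1.0, -1.5]
finger_gap: 0.104
gripper_force: 68.3
```

>>> {"method": "drive_tool", "body": {"deltas": [[[25,28,0,0],[44,50,0,0],[52,58,0,0],[52,58,0,0],[52,58,0,0]]]}}

```text
t: 10.1
tcp_pos: [0.4517, -0.03, 0.1545]
tool_rot: [0.034, 0.999, -0.001, 0.001]
force: [1.8, -1.4, -1.0]
finger_gap: 0.111
gripper_force: 68.3
```

>>> {"method": "drive_tool", "body": {"deltas": [[[0,0,0,0]]]}}

```text
t: 10.18
tcp_pos: [0.453, -0.031, 0.1546]
tool_rot: [0.035, 0.999, -0.001, 0.002]
force: [-0.1, 0.0, -1.8]
finger_gap: 0.109
gripper_force: 68.3
```

>>> {"method": "drive_tool", "body": {"deltas": [[[0,25,0,0],[0,50,0,0],[0,62,10,0],[0,65,30,0],[0,65,50,0]]]}}

```text
t: 10.6
tcp_pos: [0.4584, 0.0348, 0.1042]
tool_rot: [0.035, 0.999, -0.0, 0.003]
force: [0.2, -0.6, -1.3]
finger_gap: 0.104
gripper_force: 68.5
```

>>> {"method": "drive_tool", "body": {"deltas": [[[0,0,5,0],[0,0,8,0],[0,0,9,0],[0,0,9,0]]]}}

```text
t: 10.93
tcp_pos: [0.4563, 0.0346, 0.0956]
tool_rot: [0.035, 0.999, -0.0, 0.001]
force: [-0.2, 0.0, -2.1]
finger_gap: 0.108
gripper_force: 68.6
```

```bash
python3 - <<'E'
from h import *
import pickle
s=manip.sense(); print(s['tcp_pos'],s['tool_rot'],s['force'])
M=PM('wrist');snap('wrist','w4.png'); pickle.dump(M,open('w4.pkl','wb'))
w=cv2.imread('pics/w4.png'); cv2.imwrite('pics/w4v.png',cv2.resize(w[60:330,240:600],None,fx=2.2,fy=2.2,interpolation=cv2.INTER_CUBIC))
E
```

```text
[0.45625265 0.03457546 0.09559577] [ 3.54587283e-02  9.99370926e-01 -1.08260940e-04  6.48166774e-04] [-0.20728264  0.01130745 -2.11918577]
```

View pics/w4v.png

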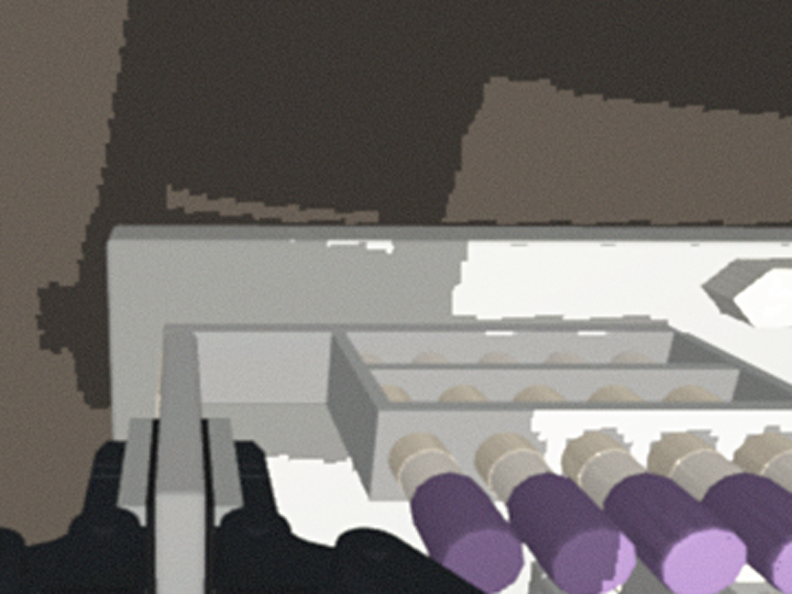

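Rack is level and parallel to the deck edge: its lower edge runs crop (163,325)–(668,324), deck edge (112,240)–(792,240), rib nose at (705,287).

```bash
python3 - <<'E'
from h import *
import pickle
M=pickle.load(open('w4.pkl','rb'))
W=lambda p:(240+(p[0]+.5)/2.2-.5,60+(p[1]+.5)/2.2-.5)
A,B=[atz('',W(p),.03,M) for p in((112,240),(792,240))]
C,D=[atz('',W(p),.0358,M) for p in((163,325),(668,324))]
N=atz('',W((705,290)),.03,M)
for p in(A,B,C,D,N):print(p.round(4))
ya=np.arctan2(-(B-A)[0],(B-A)[1]);yc=np.arctan2(-(D-C)[0],(D-C)[1]);print(ya,yc,np.linalg.norm(D-C))
u=(B-A)[:2]/np.linalg.norm(B-A)
for p in(C,D,N): v=p[:2]-A[:2]; print('lat',u[1]*v[0]-u[0]*v[1],'along',u@v)
E
```

```text
[0.4189 0.0156 0.03  ]
[0.4335 0.2233 0.03  ]
[0.4455 0.0293 0.0358]
[0.4561 0.1855 0.0358]
[0.4478 0.1995 0.03  ]
-0.07019092916964671 -0.06798109111647065 0.15654251818136825
lat 0.025578946960248587 along 0.015563383084955295
lat 0.025233013628185787 along 0.17210551903784743
lat 0.015976685939490816 along 0.18547348817789358
```

>>> {"method": "drive_tool", "body": {"deltas": [[[0,5,2,0],[0,15,4,0],[0,25,4,0],[0,30,4,0],[0,30,4,0]]]}}

```text
t: 11.4
tcp_pos: [0.4576, 0.0668, 0.0915]
tool_rot: [0.034, 0.999, 0.0, 0.001]
force: [1.0, -0.2, -1.7]
finger_gap: 0.106
gripper_force: 68.6
```

>>> {"method": "drive_tool", "body": {"deltas": [[[0,10,0,0],[0,22,0,0],[0,34,0,0],[0,44,0,0],[0,50,0,0]]]}}

```text
t: 11.82
tcp_pos: [0.4611, 0.1164, 0.0914]
tool_rot: [0.034, 0.999, 0.0, 0.0]
force: [0.5, 0.4, -1.4]
finger_gap: 0.106
gripper_force: 68.6
```

>>> {"method": "drive_tool", "body": {"deltas": [[[0,0,0,0],[0,0,0,0]]]}}

```text
t: 11.98
tcp_pos: [0.461, 0.1155, 0.0914]
tool_rot: [0.035, 0.999, 0.0, 0.0]
force: [0.5, 0.0, -1.2]
finger_gap: 0.105
gripper_force: 68.6
```

>>> {"method": "drive_tool", "body": {"deltas": [[[-1,10,0,0],[-1,22,0,0],[-1,34,0,0],[-1,43,0,0],[-1,47,0,0]]]}}

```text
t: 12.4
tcp_pos: [0.4649, 0.1629, 0.0912]
tool_rot: [0.034, 0.999, 0.0, -0.0]
force: [1.1, -0.4, -0.5]
finger_gap: 0.107
gripper_force: 68.6
```

>>> {"method": "drive_tool", "body": {"deltas": [[[0,0,0,0],[0,0,0,0]]]}}

```text
t: 12.57
tcp_pos: [0.4648, 0.162, 0.0912]
tool_rot: [0.035, 0.999, -0.0, -0.0]
force: [-0.3, -0.0, -1.6]
finger_gap: 0.11
gripper_force: 68.6
```

>>> {"method": "drive_tool", "body": {"deltas": [[[0,2,0,0],[0,4,1,0],[0,5,1,0],[0,5,1,0],[0,5,1,0]]]}}

```text
t: 12.98
tcp_pos: [0.4654, 0.1668, 0.0903]
tool_rot: [0.035, 0.999, -0.0, -0.0]
force: [-0.3, -0.4, -1.7]
finger_gap: 0.104
gripper_force: 68.6
```

>>> {"method": "drive_tool", "body": {"deltas": [[[0,1,0,0],[0,1,0.7,0],[0,1,0.7,0]]]}}

```text
t: 13.23
tcp_pos: [0.4654, 0.1673, 0.0897]
tool_rot: [0.035, 0.999, -0.0, -0.0]
force: [-0.2, -4.4, 0.6]
finger_gap: 0.106
gripper_force: 69.0
```

>>> {"method": "drive_tool", "body": {"deltas": [[[0,-0.7,0.3,0],[0,-0.7,0.4,0],[0,-0.7,0.4,0]]]}}

```text
t: 13.48
tcp_pos: [0.4655, 0.1673, 0.0896]
tool_rot: [0.035, 0.999, 0.0, 0.0]
force: [-1.2, -2.9, 5.3]
finger_gap: 0.105
gripper_force: 69.6
```

>>> {"method": "drive_tool", "body": {"deltas": [[[0,0,0,0],[0,0,0,0],[0,0,0,0],[0,0,0,0],[0,0,0,0]]], "jaw": 38}}

```text
t: 13.9
tcp_pos: [0.4654, 0.1674, 0.0891]
tool_rot: [0.035, 0.999, 0.0, -0.0]
force: [0.4, 0.5, -0.6]
finger_gap: 0.448
gripper_force: 0.0
```

>>> {"method": "drive_tool", "body": {"deltas": [[[0,0,-10,0],[0,0,-35,0],[0,0,-75,0],[0,0,-115,0],[0,0,-130,0]]]}}

```text
t: 14.32
tcp_pos: [0.468, 0.1677, 0.2247]
tool_rot: [0.035, 0.999, 0.001, 0.004]
force: [1.3, 0.3, 0.2]
finger_gap: 0.442
gripper_force: 0.0
```

>>> {"method": "drive_tool", "body": {"deltas": [[[0,-30,0,0],[0,-60,0,0],[0,-75,0,0],[0,-75,0,0]]]}}

```text
t: 14.65
tcp_pos: [0.4601, 0.0903, 0.2202]
tool_rot: [0.036, 0.999, -0.0, 0.0]
force: [0.5, -0.1, 0.4]
finger_gap: 0.443
gripper_force: 0.0
```

```bash
python3 - <<'E'
from h import *
import pickle
s=manip.sense(); print(s['t'],s['tcp_pos'],s['tool_rot'],s['force'])
M=PM('wrist');w=snap('wrist','w5.png'); pickle.dump(M,open('w5.pkl','wb'))
# predicted home handle-top corners (outer edge) in each lane, measured by local view
o=np.array([.534,.156]);y=np.array([.07,.9976]);x=np.array([.9976,-.07])
for k in(-.069,-.023,.023,.069):
    p=o+k*x+.005*y; print(k,proj('',(*p,.124),M).round(1))
E
```

```text
14.65 [0.46005018 0.09026218 0.22015079] [ 3.63719078e-02  9.99338134e-01 -4.04440801e-04  4.63221144e-04] [ 0.4694361  -0.14575194  0.3560421 ]
-0.069 [417.  204.5]
-0.023 [411.9 255.7]
0.023 [407.3 301.6]
0.069 [403.1 342.9]
```

Ten views are used up, so I check the final place numerically: handle tops of lanes 1 and 2, and bystanders/racks by image difference from the start.

```bash
python3 - <<'E'
from h import *
import pickle
M=pickle.load(open('w5.pkl','rb')); g=cv2.GaussianBlur(cv2.imread('pics/w5.png',0),(3,3),0)
for r in(200,204,208,252,256,260): print(r,g[r,395:432].tolist())
snap('scene','s9.png');a=cv2.imread('pics/s0.png');b=cv2.imread('pics/s9.png')
d=(cv2.absdiff(a,b).max(2)>45).astype(np.uint8);d=cv2.morphologyEx(d,cv2.MORPH_OPEN,np.ones((3,3)))
n,l,st,c=cv2.connectedComponentsWithStats(d)
print([(s[:5].tolist()) for s in st[1:] if s[4]>15])
# neighbour handle / lane1 rack cap positions in scene
hsv=cv2.cvtColor(b,cv2.COLOR_BGR2HSV);m=cv2.inRange(hsv,(120,40,60),(150,160,255))
n,l,st,c=cv2.connectedComponentsWithStats(m[:, :]);print([(c[i].round(1).tolist(),int(st[i,4])) for i in range(1,n) if st[i,4]>12 and 420<c[i][0]<480 and c[i][1]<230])
o=np.array([.534,.156]);y=np.array([.07,.9976]);x=np.array([.9976,-.07])
print([proj('scene',(*(o+k*x+Y*y),.128),None).round(1).tolist() for k in(-.069,-.023,.023) for Y in (.058,.078)])
E
```

```text
200 [114, 112, 106, 95, 84, 78, 79, 79, 78, 78, 78, 79, 79, 79, 79, 79, 85, 98, 114, 126, 130, 130, 129, 129, 128, 129, 128, 129, 145, 182, 217, 230, 230, 229, 229, 233, 239]
204 [113, 113, 114, 113, 110, 104, 96, 87, 82, 81, 81, 81, 81, 80, 78, 79, 87, 103, 118, 127, 130, 130, 130, 129, 129, 129, 128, 131, 150, 186, 218, 230, 230, 228, 229, 229, 228]
208 [101, 101, 100, 100, 100, 102, 104, 103, 97, 89, 82, 78, 78, 78, 79, 82, 93, 110, 123, 129, 130, 131, 129, 128, 129, 128, 126, 120, 113, 108, 112, 134, 172, 206, 222, 224, 222]
252 [117, 107, 92, 86, 85, 86, 86, 83, 84, 105, 149, 190, 210, 218, 219, 218, 217, 217, 216, 211, 200, 198, 208, 216, 216, 216, 216, 216, 217, 217, 216, 203, 165, 114, 86, 85, 90]
256 [110, 148, 178, 158, 113, 87, 82, 83, 90, 120, 167, 201, 214, 218, 217, 216, 215, 216, 215, 210, 201, 200, 209, 216, 217, 217, 216, 216, 216, 217, 215, 189, 136, 93, 81, 83, 84]
260 [95, 106, 139, 177, 181, 144, 103, 85, 96, 134, 181, 208, 216, 218, 217, 215, 214, 215, 212, 205, 202, 209, 215, 216, 216, 216, 217, 216, 216, 216, 204, 164, 113, 85, 82, 84, 85]
[[396, 0, 51, 18, 44
[... 219 characters left out ...]
1, 10, 81], [360, 40, 11, 10, 67], [571, 55, 11, 14, 68], [358, 63, 10, 7, 53], [628, 64, 7, 9, 42], [425, 66, 7, 4, 21], [400, 69, 34, 26, 592], [571, 76, 6, 10, 33], [614, 79, 16, 9, 101], [413, 106, 23, 20, 228], [396, 114, 9, 12, 65], [264, 155, 4, 6, 23], [409, 165, 7, 21, 95], [433, 177, 13, 11, 110], [383, 184, 40, 20, 388], [414, 188, 12, 9, 92], [271, 196, 6, 15, 54], [290, 202, 5, 4, 19], [297, 204, 5, 4, 18], [304, 206, 5, 5, 22], [311, 209, 5, 4, 19], [273, 211, 55, 33, 971], [318, 211, 5, 5, 22]]
[([452.4, 174.1], 35), ([459.8, 175.5], 31), ([451.8, 184.6], 25), ([459.3, 186.1], 23)]
[[452.3, 170.9], [460.2, 172.0], [452.1, 181.6], [460.2, 182.7], [451.9, 192.9], [460.3, 194.1]]
```

The lane-1 handle is level with its neighbour to about 1 mm and nothing else has changed, so I hand in.

```bash
python3 -c "
from station import manip
print(manip.sign_off())"
```

```text
the job is handed in; nothing more can be done
None
```

The finished rack stands upright in the tray, and the new rack is home in the freed lane, level with its neighbour to about 1 mm. The job is handed in; no verdict came back.

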